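# Check a sample press with a gauge blade

### The job

Check the closure of the hand press: slide the narrow gauge blade into the slot under the ram until its shoulder is fully home against the slot's cheeks, and let go of it. Then flip the safety catch outward, clear of the lever's lug, and only then pull the lever towards the front of the press by its black cross grip as far as it will go, so that the foot clamps the blade. The lever springs back, so finish while still holding it fully pulled; leave the wide gauge and the other things on the bench where they are.

Things in the scene. Friction and masses are not known exactly. Their poses are not given: they have to be found in the camera images.
- press: Grey hand press, fixed to the bench. Origin on the bench (z 0) below the middle of the slot's mouth; x points from its front into the slot, y to its left, z up; all numbers for its parts are mm in this frame. Bed: top at z 30, x -100 to 140, y -85 to 85, wing at left rear (x 15 to 115, y to 172). Head: front face at x 12, z 100 to 170, y -30 to 30; column behind it, x 60 to 135.
- slot_mouth (a point): Middle of the slot's mouth on its floor (press frame 0, 0, 30), axes as the press. The slot runs along +x between two steel cheeks (x 0 to 60, each 26 wide, tops at z 60); it is 28 wide (y -14 to 14), its floor flush with the bed at z 30. This point lies in the plane of the cheeks' front faces.
- gauge: The narrow gauge, loose, 0.11 to 0.22 kg, flat on the bench. Origin on its underside below the middle of the grip; x along the blade to its tip, z up. Black grip 70 long (x -30 to 40), 16 wide, 32 high; cross shoulder x 40 to 50, 46 wide, 20 high; steel blade x 50 to 105, 24 wide, 6 thick. All undersides are at z 0. Take it by the grip from above, fingers closing along its y.
- gauge_shoulder (a point): Middle of the narrow gauge's shoulder front face, on the underside (gauge frame 50, 0, 0 mm). Fully home, this point lies at slot_mouth and the grip rests on the bed.
- gauge_wide: The wide gauge, of the same form but with a blade 42 wide and a shoulder 64 wide; it does not fit the slot. To be left alone; the two gauges lie one on each side of the press, either way round.
- lever (a joint): Lever angle, rad: 0 at rest (leaning back 0.15 rad from upright), 0.85 at its stop, pulled to the front (-x of the press). A spring returns it: about 3 N at the grip at rest, 8 N at the stop. With the catch on, a steel lug on the left end of its shaft stops it at about 0.06 rad (do not force it). The ram follows the lever; its foot meets the blade at about 0.7 rad.
- lever_hinge (a point): Middle of the lever's axis (press frame 90, 0, 140 mm); the axis runs along the press's y; axes as the press.
- lever_grip: Black cross bar of the lever, a sleeve free to roll, 16 diameter, 92 long along the press's y, between two steel arms (inner faces at y -37 and 37). Origin at its middle, 130 mm from lever_hinge: press frame 109, 0, 269 at rest, about 6, 0, 239 at the stop. Pinch it from above at its middle, fingers closing along the press's x, and follow the arc.
- foot: Round steel foot of the ram, 22 diameter, on a spring of 3 N/mm; origin in its lower face (press frame 30, 0, 48 mm when the lever is at rest; it comes down about 12 mm to meet the blade).
- catch (a joint): Safety catch angle, rad: 0 on (its finger lies in front of the lug), 1.4 flipped fully outward to the left (+y of the press); starts between 0 and 0.12, clear of the lug from about 0.8. It turns about an axis along the press's x through press frame y 140, z 168, and stays where it is left by friction (about 1 N at the tab).
- catch_tab (a point): Near the top of the catch's steel tab, mid-plane, 50 mm from the catch's axis. Tab x 13 to 37, 6 thick, 55 long. Catch on: it leans 0.5 rad inward (point at press frame 25, 116, 212); fully flipped, 0.9 rad outward (25, 179, 199). Push it to the left from its inner side with shut fingertips: free space there, y 35 to 105, x under 75, above z 40. Axis rod and post top: z 173.
- bottle_a: White jar 68 diameter, 130 high, bystander; origin under its centre.
- bottle_b: White bottle with orange cap, 64 diameter, 130 high, bystander; origin under its centre.
- sieve: Small brass sieve pan, 104 diameter, 50 high, bystander; origin under its centre.
- dish: White weighing dish, 80 diameter, 14 high, bystander; origin under its centre.
- brush: Sieve brush with a wooden handle, bystander, lying on the bench.
- spoon: Steel sample spoon, bystander, lying on the bench.
There are look-alikes about, which are no part of the job. Leave any pink look-alike of the gauge alone.

How it is judged:
On the way, in this order (a step that is already met when the one before it is completed fails the run):
1. the narrow gauge is home in the slot and let go (x of gauge_shoulder in the frame of slot_mouth between -0.005 and 0.005 m and y of gauge_shoulder in the frame of slot_mouth between -0.006 and 0.006 m and z of gauge_shoulder in the frame of slot_mouth between -0.004 and 0.004 m and angle between the x axis of gauge and the x axis of press, either way round below 0.12 rad and angle between gauge's own z axis and vertical below 0.1 rad and contact force between the fingers and gauge below 0.1 N), for 0.2 s.
2. the safety catch is flipped outward (value of joint catch above 0.9 rad), for 0.2 s.
3. the lever is pulled and the foot clamps the blade (value of joint lever above 0.77 rad and contact force between foot and gauge above 2 N), for 0.2 s.
At the end, for the whole second after the job is handed in: Fingers still hold the black grip (>1 N) with the lever past 0.77 rad, foot presses the blade (>2 N), catch past 0.9 rad; narrow gauge untouched, flat, shoulder within 5 mm of the cheeks, 6 mm of centre, 0.12 rad of square; all other things within 30 mm of their starts (all of step 1 and all of step 3 and value of joint catch above 0.9 rad and velocity of joint lever between -0.1 and 0.1 rad/s and contact force between the fingers and lever_grip above 1 N and not (distance of gauge_wide from where it was at the start of the episode above 0.03 m) and not (distance of bottle_a from where it was at the start of the episode above 0.03 m) and not (distance of bottle_b from where it was at the start of the episode above 0.03 m) and not (distance of sieve from where it was at the start of the episode above 0.03 m) and not (distance of dish from where it was at the start of the episode above 0.03 m) and not (distance of brush from where it was at the start of the episode above 0.03 m) and not (distance of spoon from where it was at the start of the episode above 0.03 m)); the arm keeps its last pose, push and grip.
It fails at once if the lever is forced while the safety catch is still on (value of joint lever above 0.2 rad and value of joint catch below 0.6 rad).
It fails at once if the wide gauge or another bystander is moved more than 30 mm (distance of any of gauge_wide, bottle_a, bottle_b, sieve, dish, brush, spoon from where it was at the start of the episode above 0.03 m).
It also fails if it takes over 72 s, if anything falls off the work surface, if the arm or the gripper's body presses on something with over 40 N, if the wrist force passes 120 N, or if a joint passes its speed limit or range.

### The arm

A 6-joint arm with a two-finger parallel gripper is mounted at the origin on the work surface. World frame = base frame: x ahead of the robot, y to its left, z up, the work surface at z = 0. Lengths are in m, angles in rad, forces in N, time in s.
With the tool pointing down it reaches from about 0.3 to 0.85 m from the base axis. Payload 4.2 kg.
Tool frame: the origin (TCP) lies on the front face of the gripper's body, between the roots of the fingers; the fingertips stand 78 mm ahead of it and the grasp point (between the pads) lies 60 mm ahead of it; z points along the fingers, y is the line along which they close (so a half turn about z gives the same grasp; the last joint's range is limited). The gripper opens to 91 mm and grips with 3 to 60 N. Pads are 32 mm wide; open, the fingers measure 118 mm over their backs; the gripper's body (76 mm by 178 mm) begins 60 mm behind the grasp point.
Start: joints at [-1.122, 0.32, 1.565, -0, 1.257, -0.02], TCP at [0.26, -0.513, 0.292] pointing down, gripper open.
Joint ranges: [-3.11, 3.11], [-0.84, 2.01], [0.21, 2.61], [-1.34, 4.49], [0.05, 2.63], [-2.56, 2.56]. Speed limits (rad/s): [2.57, 2.57, 3.14, 3.14, 3.14, 3.14].

### API

Orientations are given as a unit quaternion [w, x, y, z].
In Python, from workcell import * gives the robot as it stands.
- The arm moves only by the shell command python3 -m jog 'ROWS' [FORCE]. ROWS is a JSON object whose one key "commands" holds one flat list of numbers, 5 for each row, row after row: the shift along the world's x, y, z in units of 40 mm (1.0 is 40 mm), then the turn about the world's z in units of 6 degrees (1.0 is 6 degrees), then the opening, from 0 (shut) to 1 (fully open). A call has 1 to 5 rows; each row shifts and turns the commanded pose from where the row before left it; what a row does not reach is not made up. A row lasts 1/10 s, in which the tool goes at most 50 mm and 8.59 degrees, less where a joint would pass 70% of its speed; a pose out of reach is approached as far as the arm can. A call is refused whole if a number of a shift passes 1 or a number of a turn 1, either way. A call with a gripper value outside its range is refused whole. The fingers move at their own pace and stop on an object; FORCE is the grip in N (left out, the last holds). Time passes only in rows, so rows that do not move let the fingers close. It gives the time, the measured TCP pose, the force, the opening and the grip force at its end, in the units of the state.
- sense(): the state, without advancing time (a new reading comes with each control period).
- capture(name): name is "side" or "top" or "wrist"; returns a dict with "pixels" (400x640x3 uint8, red, green, blue), "mtx" (3x3 intrinsics, pixels), "extrinsics" (4x4, takes a point from camera to world coordinates). Camera axes: x right, y down, z forward; pixel columns grow to the right and rows downward; lengths in m; the calibration is good to about 2 mm. A picture is of the moment at which its call begins. There is no depth.
- finish_job(): hands the job in; it is judged then, once.
The state is a dict: "time": time; "q": joint angles; "dq": joint speeds; "joint_efforts": joint torques, N m; "position": TCP position; "tool_rot": TCP orientation; "wrist_force": force on the tool from outside, world axes, zero at the start; "ft_torque": the same for the moment, N m; "grip_width": finger opening in m; "grasp_force": force on a finger pad.
Only numpy, scipy, OpenCV 4.12 (cv2) and the standard library are available. Lean on these libraries where they do the work, as an engineer would, in place of code of your own. Each camera call takes 0.05 s, during which the arm holds its last target. There are 200 camera calls.

## Working session

There is one attempt and no reset: what is moved stays moved. The work goes in short steps, Python scripts to look and compute and a shell command to move; the robot and the scene stay as the last step left them, time stands still between calls to the robot, and variables do not carry over. Pictures are saved under pics/ and viewed, at most 10 in all, crops included, and the job is handed in when it is done.

```bash
mkdir -p pics; cat > h.py <<'E'
from workcell import *
import numpy as np, cv2
def snap(n,f):
    c=capture(n); cv2.imwrite('pics/'+f,c['pixels'][:,:,::-1]); np.savez('pics/'+f+'.npz',m=c['mtx'],e=c['extrinsics'],p=c['pixels']); return c
def ray(f,u,v,z):
    d=np.load('pics/'+f+'.npz'); m,e=d['m'],d['e']
    r=e[:3,:3]@np.linalg.solve(m,[u,v,1]); o=e[:3,3]; return (o+r*(z-o[2])/r[2])
def proj(f,P):
    d=np.load('pics/'+f+'.npz'); m,e=d['m'],d['e']
    c=np.linalg.inv(e)@np.c_[np.atleast_2d(P),np.ones(len(np.atleast_2d(P)))].T
    u=m@c[:3]; return (u[:2]/u[2]).T
def crop(f,x0,y0,x1,y1,k,o):
    p=np.load('pics/'+f+'.npz')['p'][y0:y1,x0:x1,::-1]
    cv2.imwrite('pics/'+o,cv2.resize(p,None,fx=k,fy=k,interpolation=cv2.INTER_CUBIC))
E
python3 -c "
from h import *
snap('top','t0.png');snap('side','s0.png');print(sense()['tool_rot'])"
```

```text
[-7.55170982e-04  9.72656302e-01  2.32247963e-01 -1.76418096e-04]
```

View pics/t0.png

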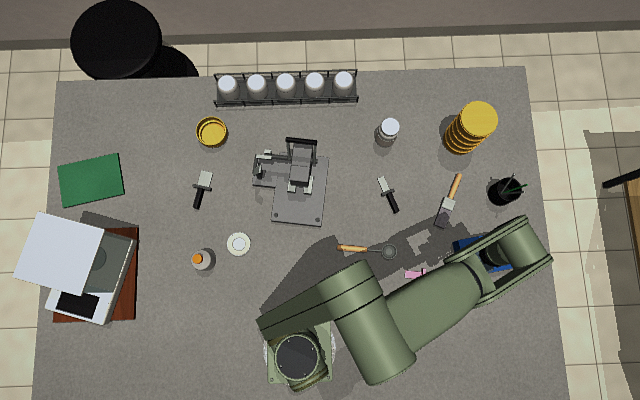

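View pics/s0.png

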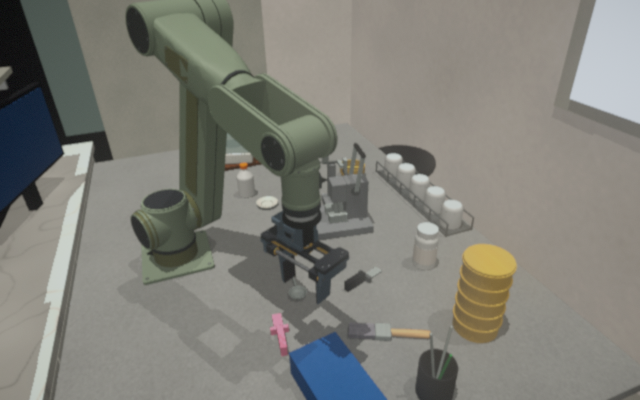

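The top view shows two gauge-like tools. One is at about (203,189) with a blade that looks wide, the other at about (388,195) with a blade that looks narrow; the pink look-alike is at (415,273). The press is at about (295,180). I'll enlarge both gauges and the press to confirm.

```bash
python3 -c "
from h import *
p=np.load('pics/t0.png.npz')['p'][:,:,::-1]
f=lambda x0,y0,x1,y1,k:cv2.resize(p[y0:y1,x0:x1],None,fx=k,fy=k,interpolation=cv2.INTER_CUBIC)
a=np.vstack([f(185,160,225,215,5),f(370,165,410,220,5)]);b=f(245,130,340,230,5.5)
cv2.imwrite('pics/c0.png',np.hstack([a,b]))
print(a.shape,b.shape)
for u,v in [(388,195),(203,189),(300,222)]:print(ray('t0.png',u,v,0))
print(np.load('pics/t0.png.npz')['e'],np.load('pics/t0.png.npz')['m'])"
```

```text
(550, 200, 3) (550, 522, 3)
[ 0.49168654 -0.31887426  0.        ]
[0.53511991 0.31552203 0.        ]
[ 0.40896501 -0.01445324  0.        ]
[[-0.03560534 -0.97922362  0.19963307  0.18048724]
 [-0.99936436  0.0345342  -0.00884625 -0.05979121]
 [ 0.00176829 -0.19982115 -0.97983079  1.58180575]
 [ 0.          0.          0.          1.        ]] [[470.46099888   0.         316.58774703]
 [  0.         470.46099888 194.30135425]
 [  0.           0.           1.        ]]
```

View pics/c0.png

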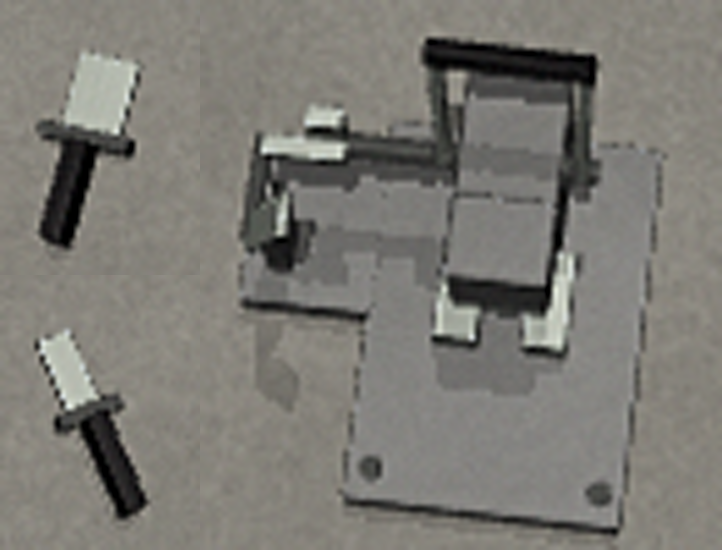

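The lower-left panel, right of the press in the top view at (388,195), has a narrow blade and a 46-type shoulder, so it is the narrow gauge. The upper panel, at (203,189), is clearly the wide one. Next I fit both poses from the corner pixels.

```bash
cat >> h.py <<'E'
from scipy.optimize import least_squares
def fit(f,M,px,z0,x0):
    M=np.array(M)/1000;px=np.array(px)
    def W(p):
        c,s=np.cos(p[2]),np.sin(p[2]); return np.c_[p[0]+c*M[:,0]-s*M[:,1],p[1]+s*M[:,0]+c*M[:,1],M[:,2]+z0]
    r=least_squares(lambda p:(proj(f,W(p))-px).ravel(),x0,loss='soft_l1')
    return r.x,(proj(f,W(r.x))-px).round(1)
E
python3 -c "
from h import *
g=lambda a:[(370+(x+.5)/5-.5,165+(y-275+.5)/5-.5) for x,y in a]
p=lambda a:[(245+(x-200+.5)/5.5-.5,130+(y+.5)/5.5-.5) for x,y in a]
x,r=fit('t0.png',[(105,12,6),(105,-12,6),(40,23,20),(40,-23,20),(50,23,20),(50,-23,20),(-30,8,32),(-30,-8,32)],
 g([(38,343),(72,330),(58,428),(122,409),(54,418),(118,397),(118,513),(146,500)]),0,[.49,-.319,.4]);print(x,r.tolist())
x,r=fit('t0.png',[(-100,85,30),(-100,-85,30),(140,-85,30),(15,172,30),(15,85,30),(0,40,60),(0,14,60),(0,-14,60),(0,-40,60),(12,30,170),(12,-30,170),(109,46,269),(109,-46,269)],
 p([(345,490),(618,524),(660,150),(243,300),(368,313),(434,335),(477,340),(524,345),(565,350),(449,275),(547,290),(425,52),(595,70)]),0,[.5,-.014,0]);print(x,r.tolist())
"
```

```text
[ 0.4555409  -0.32749817  0.30554785] [[-0.1, -0.4], [-0.4, -0.0], [0.3, 0.3], [0.2, -0.3], [0.1, -0.4], [-0.1, -0.6], [0.6, 0.5], [-0.6, 1.5]]
[ 0.50109925 -0.01636596 -0.14626958] [[-0.4, 1.4], [0.8, 0.8], [0.7, -0.4], [-2.9, -0.4], [-0.1, 0.0], [0.0, -0.0], [0.0, -0.1], [-0.1, -0.1], [0.3, -0.1], [-1.1, 0.0], [0.4, -0.6], [-0.0, -0.0], [0.4, 0.1]]
```

```bash
python3 -m jog '{"commands":[0.8,0.8,0,0,1, 0.8,0.8,0,0,1, 0.8,0.8,0,-0.5,1, 0.8,0.8,0,-0.5,1, 0.8,0.8,0,-0.55,1]}'
python3 -m jog '{"commands":[0.45,0.32,0,0,1, 0.44,0.32,-0.6,0,1, 0,0,-0.6,0,1, 0,0,0,0,1, 0,0,0,0,1]}'
python3 -c "
from h import *
snap('wrist','w1.png')
print(proj('w1.png',[[.4555,-.3275,0]]))"
```

```text
time: 0.6
position: [0.4206, -0.3515, 0.2919]
tool_rot: [-0.0, 0.988, 0.151, -0.0]
wrist_force: [0.4, -0.8, -0.2]
grip_width: 0.0914
grasp_force: 0.0
time: 1.1
position: [0.4552, -0.3274, 0.2442]
tool_rot: [-0.0, 0.988, 0.153, -0.0]
wrist_force: [0.0, -1.0, 0.2]
grip_width: 0.091
grasp_force: 0.0
[[311.36111478 181.9449816 ]]
```

View pics/w1.png

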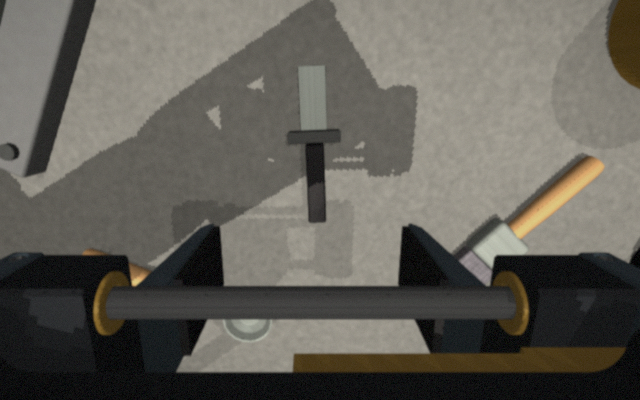

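The wrist view shows the narrow gauge: tip at (312,66), shoulder at y 131–143, and grip down to (317,222), in line with the fingers. I refit the pose from this view.

```bash
python3 -c "
from h import *
x,r=fit('w1.png',[(105,12,6),(105,-12,6),(40,23,20),(40,-23,20),(50,23,20),(50,-23,20)],
 [(299,66),(326,66),(288,139),(340,138),(289,131),(340,130)],0,[.4555,-.3275,.3]);print(x,r.tolist())
print(sense()['position'])
print(proj('w1.png',[[.4555,-.3275,.032]]))
"
```

```text
[ 0.45688955 -0.33054007  0.32921043] [[-0.3, -1.3], [0.5, -1.9], [-0.1, 3.6], [0.4, 3.5], [-1.5, 0.1], [0.4, -0.1]]
[ 0.45550125 -0.3278789   0.24506173]
[[311.38658347 190.13367704]]
```

```bash
python3 -m jog '{"commands":[0,-0.05,-0.8,0.15,1, 0,0,-1,0,1, 0,0,-1,0,1, 0,0,-0.8,0,1, 0,0,-0.35,0,1]}'
python3 -m jog '{"commands":[0,0,0,0,1, 0,0,0,0,0, 0,0,0,0,0, 0,0,0,0,0, 0,0,0,0,0]}' 25
python3 -m jog '{"commands":[0,0,0,0,0, 0,0,0,0,0, 0,0,0,0,0]}' 25
```

```text
time: 1.65
position: [0.4545, -0.3296, 0.0847]
tool_rot: [-0.001, 0.987, 0.16, -0.001]
wrist_force: [0.2, 0.0, -0.4]
grip_width: 0.0911
grasp_force: 0.0
time: 2.15
position: [0.4558, -0.3297, 0.0873]
tool_rot: [0.001, 0.987, 0.16, 0.001]
wrist_force: [0.1, 0.0, -0.4]
grip_width: 0.0621
grasp_force: 0.0
time: 2.45
position: [0.4554, -0.3294, 0.0864]
tool_rot: [0.0, 0.987, 0.16, 0.0]
wrist_force: [0.3, 1.4, -0.1]
grip_width: 0.0379
grasp_force: 0.0
```

```bash
python3 -m jog '{"commands":[0,0,0,0,0, 0,0,0,0,0, 0,0,0,0,0, 0,0,0,0,0, 0,0,0,0,0]}' 25
python3 -m jog '{"commands":[0,0,0.4,0,0, 0,0,0.8,0,0, 0,0,0.8,0,0, -0.2,0.6,0.2,-0.6,0, -0.2,0.8,0,-0.6,0]}'
python3 -m jog '{"commands":[-0.3,0.9,0,-0.7,0, -0.3,0.9,0,-0.7,0, -0.3,0.9,0,-0.7,0, -0.3,0.9,0,-0.6,0, -0.2,0.9,0,-0.56,0]}'
python3 -m jog '{"commands":[-0.2,0.9,0,0,0, -0.1,0.9,0,0,0, 0,0.5,0,0,0, 0,0,0,0,0, 0,0,0,0,0]}'
python3 -c "
from h import *
snap('wrist','w2.png');s=sense();print(s['position'],s['tool_rot'],s['grip_width'])"
```

```text
time: 2.95
position: [0.4555, -0.3295, 0.0862]
tool_rot: [0.0, 0.987, 0.16, 0.0]
wrist_force: [0.1, -0.7, -0.9]
grip_width: 0.0159
grasp_force: 25.0
time: 3.45
position: [0.44, -0.274, 0.1758]
tool_rot: [0.001, 0.995, 0.096, 0.002]
wrist_force: [-0.1, 0.5, -2.7]
grip_width: 0.0157
grasp_force: 25.0
time: 3.95
position: [0.3817, -0.0918, 0.1739]
tool_rot: [-0.0, 0.997, -0.074, -0.001]
wrist_force: [-0.2, -0.0, -1.5]
grip_width: 0.0159
grasp_force: 25.0
time: 4.45
position: [0.3712, -0.0013, 0.1742]
tool_rot: [0.0, 0.997, -0.072, -0.0]
wrist_force: [-0.5, -0.5, -2.1]
grip_width: 0.0159
grasp_force: 25.0
[ 0.37129475 -0.00175441  0.1741625 ] [ 2.17812484e-04  9.97386068e-01 -7.22560200e-02 -2.28318936e-04] 0.01589384286037802
```

View pics/w2.png

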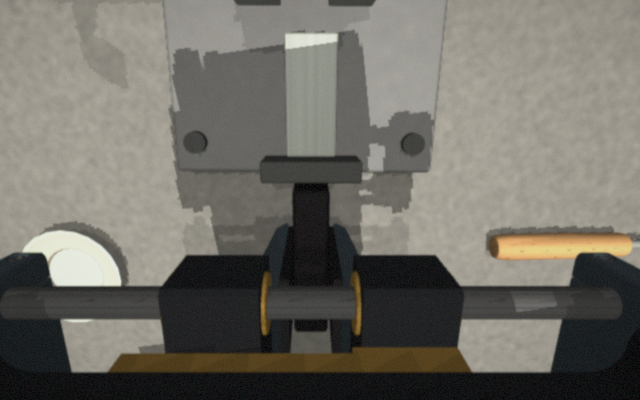

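```bash
python3 -c "
from h import *
crop('w2.png',150,0,470,200,2.5,'c2.png')"
```

```text
(no output)
```

View pics/c2.png

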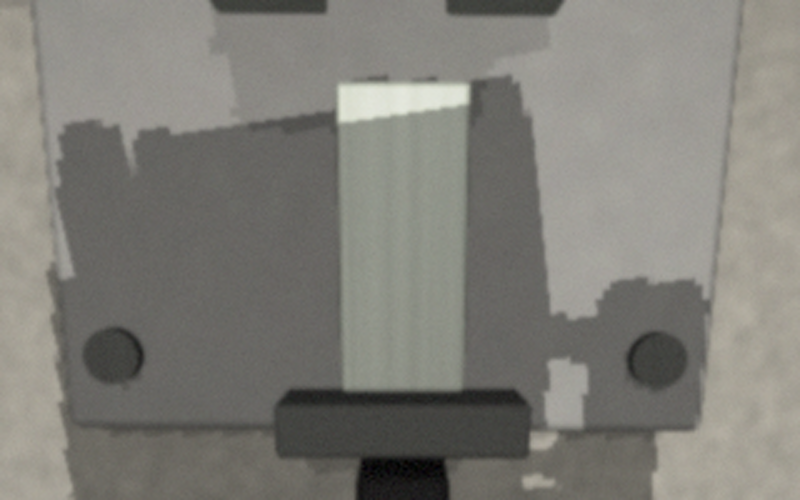

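```bash
python3 -c "
from h import *
e=np.load('pics/w2.png.npz')['e'];print(e[:3,3],e[:3,2])
g=lambda a:[(150+(x+.5)/2.5-.5,(y+.5)/2.5-.5) for x,y in a]
h0=[.3713,0,-.146]
x,r=fit('w2.png',[(105,12,6),(105,-12,6),(50,12,6),(50,-12,6)],g([(337,84),(470,82),(344,390),(463,390)]),.088,h0);print(x,r.tolist())
M=np.array([(40,23,20),(40,-23,20),(50,23,20),(50,-23,20),(50,23,0),(50,-23,0),(40,23,0),(40,-23,0)])/1e3
c,s=np.cos(x[2]),np.sin(x[2])
q=proj('w2.png',np.c_[x[0]+c*M[:,0]-s*M[:,1],x[1]+s*M[:,0]+c*M[:,1],M[:,2]+.088]);q[:,0]-=150;print((q*2.5).round())
P=[(-100,85,30),(-100,-85,30),(0,40,30),(0,14,30),(0,-14,30),(0,-40,30)]
y,r=fit('w2.png',P,g([(75,425),(700,428),(218,11),(328,11),(447,13),(557,14)]),0,[.5,-.0164,-.146]);print(y,r.tolist())
"
```

```text
[ 0.4479577  -0.01224665  0.26773175] [-0.27233769  0.03947586 -0.96139162]
[ 0.37158378 -0.00164104 -0.14062815] [[-0.6, -0.8], [0.5, -0.1], [-0.8, 0.6], [1.1, 0.5]]
[[277. 458.]
 [530. 457.]
 [275. 403.]
 [532. 403.]
 [288. 386.]
 [518. 386.]
 [290. 435.]
 [516. 435.]]
[ 0.50126179 -0.01632752 -0.14872667] [[-2.1, 0.0], [1.7, 0.3], [0.4, 0.0], [0.2, 0.3], [-0.2, -0.2], [-0.4, -0.3]]
```

```bash
python3 -m jog '{"commands":[0.015,0.107,-0.3,-0.03,0, 0,0,-0.5,0,0, 0,0,-0.4,0,0, 0,0,-0.2,0,0, 0,0,0,0,0]}'
python3 -m jog '{"commands":[0.3,-0.044,0,0,0, 0.3,-0.044,0,0,0, 0,0,0,0,0, 0,0,0,0,0]}'
python3 -c "
from h import *
snap('wrist','w3.png');s=sense();print(s['position'],s['tool_rot'],s['wrist_force'])"
```

```text
time: 5.0
position: [0.3717, 0.0022, 0.1175]
tool_rot: [0.0, 0.997, -0.075, -0.001]
wrist_force: [0.3, 1.2, -1.5]
grip_width: 0.0158
grasp_force: 25.0
time: 5.4
position: [0.3967, -0.0007, 0.1186]
tool_rot: [0.0, 0.997, -0.074, 0.0]
wrist_force: [0.2, 0.5, -2.3]
grip_width: 0.0161
grasp_force: 25.0
[ 0.39599746 -0.00063829  0.11839735] [ 4.50808372e-05  9.97259856e-01 -7.39780713e-02 -1.51629699e-04] [ 0.126291    0.87003702 -1.8157477 ]
```

View pics/w3.png

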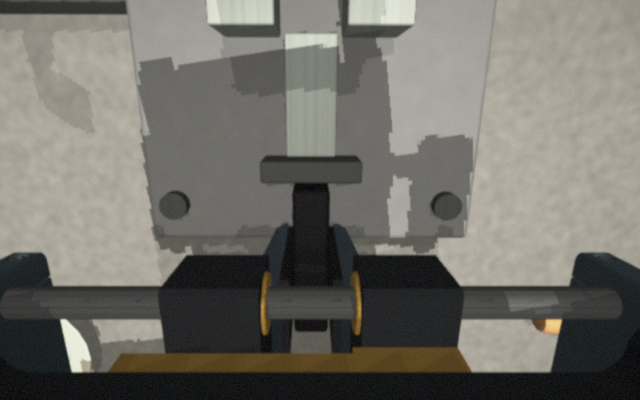

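The view shows the blade tip spanning 285–337 (centre 311) between the cheeks' inner edges at 279 and 343 (also centre 311), so it is aligned. I insert it now.

```bash
python3 -m jog '{"commands":[0.26,-0.039,0,0,0, 0.26,-0.039,0,0,0, 0.26,-0.039,0,0,0, 0.26,-0.039,0,0,0, 0,0,0,0,0]}'
python3 -m jog '{"commands":[0.15,-0.022,0,0,0, 0.1,-0.015,0,0,0, 0,0,-0.04,0,0, 0,0,0,0,0, 0,0,0,0,0]}'
```

```text
time: 5.95
position: [0.4398, -0.0071, 0.1184]
tool_rot: [0.0, 0.997, -0.074, 0.001]
wrist_force: [-0.3, -0.4, -2.7]
grip_width: 0.0156
grasp_force: 25.0
time: 6.45
position: [0.4472, -0.0083, 0.1166]
tool_rot: [0.0, 0.997, -0.074, -0.0]
wrist_force: [-0.3, -0.2, -1.8]
grip_width: 0.0157
grasp_force: 25.0
```

```bash
python3 -m jog '{"commands":[0.06,-0.009,0,0,0, 0.04,-0.006,0,0,0, 0,0,0,0,0, 0,0,0,0,0]}'
python3 -m jog '{"commands":[0.03,-0.0045,0,0,0, 0.02,-0.003,0,0,0, 0,0,0,0,0, 0,0,0,0,0]}'
```

```text
time: 6.85
position: [0.4505, -0.0088, 0.1165]
tool_rot: [-0.0, 0.997, -0.074, -0.001]
wrist_force: [-4.8, 1.4, 1.6]
grip_width: 0.0157
grasp_force: 25.0
time: 7.25
position: [0.4508, -0.0088, 0.1164]
tool_rot: [-0.0, 0.997, -0.074, -0.003]
wrist_force: [-9.6, 2.4, 5.7]
grip_width: 0.0157
grasp_force: 25.0
```

```bash
python3 -m jog '{"commands":[0,0,0,0,0.6, 0,0,0,0,0.6, 0,0,0,0,0.6, 0,0,0,0,0.6, 0,0,0,0,0.6]}'
python3 -m jog '{"commands":[-0.1,0.015,0.3,0,0.6, -0.15,0.02,0.6,0,0.6, 0,0,0.9,0,0.6, 0,0,0.9,0,0.6, 0,0,0.5,0,0.6]}'
python3 -m jog '{"commands":[0,0,0,0,0, 0,0,0,0,0]}'
python3 -c "
from h import *
snap('wrist','w4.png');s=sense();print(s['position'],s['wrist_force'])"
```

```text
time: 7.75
position: [0.454, -0.0093, 0.1168]
tool_rot: [0.0, 0.997, -0.074, 0.0]
wrist_force: [-0.5, -0.7, -0.0]
grip_width: 0.0528
grasp_force: 0.0
time: 8.25
position: [0.4442, -0.0078, 0.2483]
tool_rot: [-0.0, 0.997, -0.074, 0.003]
wrist_force: [1.2, 0.5, 0.7]
grip_width: 0.0549
grasp_force: 0.0
time: 8.45
position: [0.4431, -0.0078, 0.2448]
tool_rot: [0.0, 0.997, -0.074, 0.0]
wrist_force: [0.3, 0.6, -0.6]
grip_width: 0.0415
grasp_force: 0.0
[ 0.44273205 -0.00779761  0.24399009] [-0.40431668  0.10647365 -0.10077833]
```

View pics/w4.png

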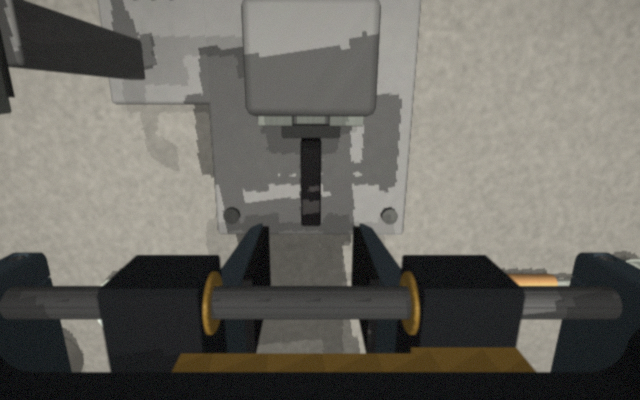

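The wrist view shows the gauge in the slot: shoulder at (311,131) against the cheeks, grip straight and free. Next is the catch, so I raise the tool and go to the tab's inner side with the fingers shut.

```bash
python3 -m jog '{"commands":[0,0,0.6,0,0, 0.5,0.3,0,0,0, 0.6,0.4,0,0,0, 0.6,0.5,0,0,0, 0.58,0.36,0,0,0]}'
python3 -m jog '{"commands":[0,0,0,0,0, 0,0,0,0,0, 0,0,0,0,0]}'
python3 -c "
from h import *
snap('side','s5.png');s=sense();d=s['position']-np.array([.5012,-.0164,0]);c,n=np.cos(.147),np.sin(.147);print(s['position'],'press',c*d[0]-n*d[1],n*d[0]+c*d[1],s['wrist_force'],s['grip_width'])
crop('s5.png',230,80,430,230,4,'c5.png')"
```

```text
time: 9.0
position: [0.5349, 0.0555, 0.2668]
tool_rot: [0.0, 0.997, -0.074, -0.002]
wrist_force: [-0.0, -0.2, 1.0]
grip_width: 0.0007
grasp_force: 0.0
time: 9.3
position: [0.5337, 0.0541, 0.2676]
tool_rot: [0.0, 0.997, -0.074, -0.001]
wrist_force: [-0.4, 0.1, 0.8]
grip_width: 0.0003
grasp_force: 0.0
[0.53374174 0.05405816 0.26800321] press 0.02187068659664714 0.07446468985050159 [ 0.0285566  -0.3263708  -0.02760709] 0.0005372556052008785
```

View pics/c5.png

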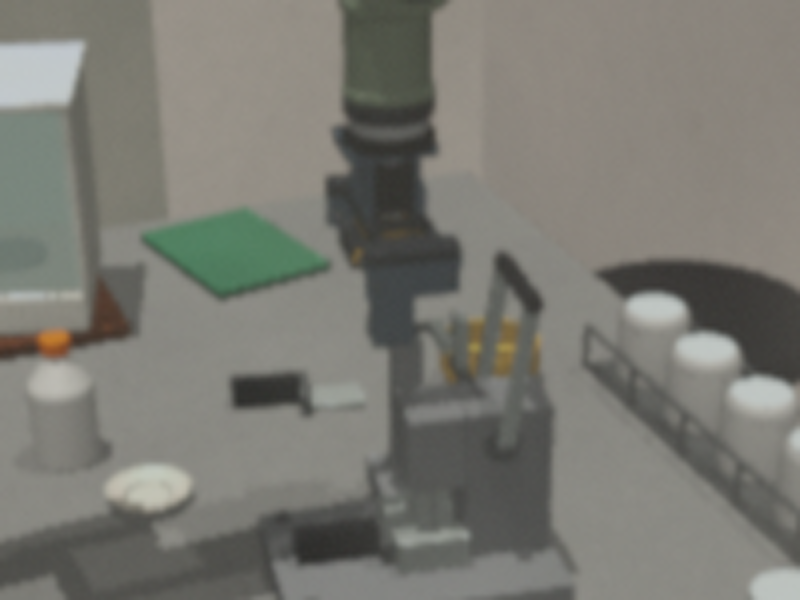

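The side crop shows the shut fingers left of the head at the tab's inner side, with the lever untouched. I push left.

```bash
python3 -m jog '{"commands":[0.037,0.247,0,0,0, 0.037,0.247,0,0,0, 0.037,0.247,0,0,0, 0,0,0,0,0]}'
python3 -m jog '{"commands":[0.037,0.247,0,0,0, 0.037,0.247,0,0,0, 0,0,0,0,0]}'
python3 -m jog '{"commands":[0.037,0.247,0,0,0, 0.037,0.247,0,0,0, 0,0,0,0,0, 0,0,0,0,0]}'
python3 -c "
from h import *
snap('top','t6.png');s=sense();d=s['position']-np.array([.5012,-.0164,0]);c,n=np.cos(.147),np.sin(.147);print('press',c*d[0]-n*d[1],n*d[0]+c*d[1])"
```

```text
time: 9.75
position: [0.5394, 0.0855, 0.2689]
tool_rot: [-0.0, 0.997, -0.073, 0.0]
wrist_force: [0.3, -0.0, -0.3]
grip_width: 0.0005
grasp_force: 0.0
time: 10.05
position: [0.5424, 0.1053, 0.2686]
tool_rot: [-0.0, 0.997, -0.073, 0.0]
wrist_force: [-0.8, -0.4, -1.1]
grip_width: 0.0003
grasp_force: 0.0
time: 10.45
position: [0.5452, 0.1244, 0.2686]
tool_rot: [-0.0, 0.997, -0.074, 0.0]
wrist_force: [-0.5, -0.7, 0.1]
grip_width: 0.0005
grasp_force: 0.0
press 0.022960972803641923 0.1454395903473037
```

```bash
python3 -m jog '{"commands":[-0.1,-0.6,0,0,0, -0.1,-0.6,0.3,0,0, 0,0,0.9,0,0, 0,0,0.9,0,0, -0.8,0,0.4,0,0]}'
python3 -m jog '{"commands":[-0.9,-0.3,0,0,0.5, -0.9,-0.5,0,0,0.5, 0,-0.5,0,0,0.5, 0,0,0,0,0.5]}'
python3 -c "
from h import *
snap('wrist','w7.png');snap('side','s7.png');s=sense();print(s['q'])
a=np.load('pics/w7.png.npz')['p'][:,:,::-1]
b=cv2.resize(np.load('pics/s7.png.npz')['p'][80:230,230:430,::-1],None,fx=4,fy=4)[:,:]
cv2.imwrite('pics/m7.png',np.vstack([cv2.resize(a,(480,300)),cv2.resize(b,(400,300))[:, :].copy() if 0 else cv2.copyMakeBorder(cv2.resize(b,(400,300)),0,0,0,80,0)]))
R=lambda p:[.5012+.9892*p[0]+.1465*p[1],-.0164-.1465*p[0]+.9892*p[1],p[2]]
for f in('w7.png','s7.png'):
  for th in (0,.9,1.3):print(f,th,proj(f,[R([.025,.140+.05*np.sin(th-.5),.168+.05*np.cos(th-.5)])]).round())
"
```

```text
time: 11.0
position: [0.5082, 0.0755, 0.3716]
tool_rot: [-0.001, 0.997, -0.075, 0.004]
wrist_force: [-1.0, -0.5, -0.4]
grip_width: 0.0006
grasp_force: 0.0
time: 11.4
position: [0.4323, 0.0224, 0.3694]
tool_rot: [0.0, 0.997, -0.075, 0.001]
wrist_force: [-0.3, 0.1, 0.9]
grip_width: 0.0294
grasp_force: 0.0
[2.77814996e-02 4.94109679e-02 1.71518190e+00 7.91490686e-04
 1.37598543e+00 1.74774465e+00]
w7.png 0 [[177.  65.]]
w7.png 0.9 [[108.  65.]]
w7.png 1.3 [[93. 67.]]
s7.png 0 [[325. 155.]]
s7.png 0.9 [[323. 149.]]
s7.png 1.3 [[322. 150.]]
```

View pics/m7.png

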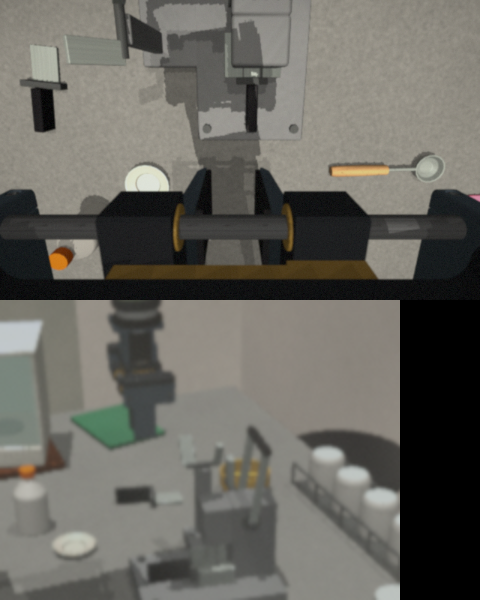

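The wrist view shows the catch tab leaning outward, tip at about (88,66) in full pixels; 1.3 rad projects to (93,67), so it is flipped. That was my last picture. I now turn the tool 90° while moving above the lever grip.

```bash
python3 -m jog '{"commands":[0.295,-0.091,0.1,1,0.6, 0.295,-0.091,0.1,1,0.6, 0.295,-0.091,0.1,1,0.6, 0.295,-0.091,0,1,0.6, 0.295,-0.091,0,1,0.6]}'
python3 -m jog '{"commands":[0.295,-0.091,0,1,0.6, 0.295,-0.091,0,1,0.6, 0.295,-0.091,0,1,0.6, 0.295,-0.091,0,1,0.6, 0.295,-0.091,0,1,0.6]}'
python3 -m jog '{"commands":[0.295,-0.091,0,1,0.6, 0.295,-0.091,0,1,0.6, 0.295,-0.091,0,1,0.6, 0.295,-0.091,0,1,0.6, 0.295,-0.091,0,1,0.6]}'
python3 -m jog '{"commands":[0,0,0,0,0.6, 0,0,0,0,0.6]}'
python3 -c "
from h import *
s=sense();d=s['position']-np.array([.5012,-.0164,0]);c,n=np.cos(.147),np.sin(.147);w=s['tool_rot'];print(s['position'],'press',c*d[0]-n*d[1],n*d[0]+c*d[1],s['q'],'yaw',2*np.arctan2(w[2],w[1])-np.pi/2)"
```

```text
time: 12.0
position: [0.4935, 0.0063, 0.3804]
tool_rot: [-0.0, 0.982, 0.189, -0.0]
wrist_force: [-0.3, 1.1, 0.0]
grip_width: 0.0547
grasp_force: 0.0
time: 12.5
position: [0.5525, -0.0119, 0.3801]
tool_rot: [-0.0, 0.9, 0.437, -0.0]
wrist_force: [0.6, 0.2, 0.5]
grip_width: 0.0547
grasp_force: 0.0
time: 13.0
position: [0.6115, -0.03, 0.3799]
tool_rot: [-0.0, 0.756, 0.655, 0.0]
wrist_force: [-0.0, -0.3, -0.7]
grip_width: 0.0546
grasp_force: 0.0
time: 13.2
position: [0.6105, -0.0302, 0.3799]
tool_rot: [-0.001, 0.758, 0.652, -0.0]
wrist_force: [-0.1, 0.7, 0.2]
grip_width: 0.0547
grasp_force: 0.0
[ 0.61045372 -0.03018139  0.37988764] press 0.11009398518603492 0.0023697649307448856 [-6.84061805e-02  3.41376694e-01  1.31487753e+00  4.50175611e-04
  1.48675243e+00  8.12257278e-02] yaw -0.14967001549034453
```

```bash
python3 -m jog '{"commands":[-0.03,-0.05,-0.3,0,0.6, 0,0,-0.4,0,0.6, 0,0,-0.4,0,0.6, 0,0,-0.15,0,0.6, 0,0,0,0,0.6]}'
python3 -m jog '{"commands":[0,0,0,0,0, 0,0,0,0,0, 0,0,0,0,0, 0,0,0,0,0, 0,0,0,0,0]}' 25
python3 -m jog '{"commands":[0,0,0,0,0, 0,0,0,0,0]}'
python3 -c "
import numpy as np
P=lambda t:np.array([90+130*np.sin(.15-t),140+130*np.cos(.15-t)])
for a in range(1,19):
  d=P(a*.05)-P(a*.05-.05);print(a,(np.array([.9892*d[0],-.1465*d[0],d[1]])/40).round(3), end=' ')
  print(P(a*.05)[0]/1e3*.9892+.5012,P(a*.05)[0]/1e3*-.1465-.0164,P(a*.05)[1])"
```

```text
time: 13.7
position: [0.6081, -0.0327, 0.3295]
tool_rot: [-0.001, 0.758, 0.653, -0.001]
wrist_force: [0.3, -0.5, 0.1]
grip_width: 0.0547
grasp_force: 0.0
time: 14.2
position: [0.609, -0.0329, 0.3309]
tool_rot: [0.0, 0.757, 0.653, 0.0]
wrist_force: [0.1, 0.2, 0.4]
grip_width: 0.0177
grasp_force: 0.0
time: 14.4
position: [0.6087, -0.0328, 0.3309]
tool_rot: [-0.0, 0.757, 0.653, -0.0]
wrist_force: [-1.4, 0.8, 2.5]
grip_width: 0.0153
grasp_force: 25.0
1 [-0.159  0.024  0.02 ] 0.6030661780471155 -0.031486327420038845 269.35054148614336
2 [-0.16   0.024  0.012] 0.5966551212515321 -0.03053685327876007 269.8375338513456
3 [-0.161  0.024  0.004] 0.590228 -0.029585 270.0
4 [-0.161  0.024 -0.004] 0.5838008787484679 -0.02863314672123993 269.8375338513456
5 [-0.16   0.024 -0.012] 0.5773898219528845 -0.027683672579961162 269.35054148614336
6 [-0.159  0.024 -0.02 ] 0.571010853916425 -0.026738950767040304 268.5402401316855
7 [-0.158  0.023 -0.028] 0.5646799187370782 -0.025801342595008058 267.4086551193614
8 [-0.157  0.023 -0.036] 0.5584128404557054 -0.02487319159599761 265.9586148223838
9 [-0.155  0.023 -0.044] 0.5522252835041783 -0.023956817664134787 264.19374358632876
10 [-0.152  0.023 -0.052] 0.5461327135524587 -0.02305451125701093 262.1184526701593
11 [-0.15   0.022 -0.06 ] 0.5401503588524768 -0.022168527670731752 259.73792922037507
12 [-0.146  0.022 -0.067] 0.5342931721754323 -0.02130108140285162 257.05812330584797
13 [-0.143  0.021 -0.074] 0.5285757934376539 -0.020454340617282955 254.08573304574844
14 [-0.139  0.021 -0.081] 0.5230125131084329 -0.019630421725015598 250.82818786773572
15 [-0.135  0.02  -0.088] 0.517617236491292 -0.018831384094191553 247.29362993825816
16 [-0.13   0.019 -0.095] 0.5124034489679682 -0.018059224902757128 243.49089381137725
17 [-0.125  0.019 -0.102] 0.5073841822919819 -0.017315874146558174 239.4294843469835
18 [-0.12   0.018 -0.108] 0.5025719820160393 -0.016603189815355603 235.11955295359672
```

Gripped: the opening is 15.3 mm on the 16 mm sleeve. I test the first 0.1 rad to check that the catch is clear, then follow the arc.

```bash
python3 -m jog '{"commands":[-0.159,0.024,0.02,0,0, -0.16,0.024,0.012,0,0, 0,0,0,0,0, 0,0,0,0,0]}'
```

```text
time: 14.8
position: [0.5963, -0.0309, 0.3322]
tool_rot: [0.001, 0.757, 0.653, 0.0]
wrist_force: [4.1, 0.1, 0.8]
grip_width: 0.0156
grasp_force: 25.0
```

```bash
python3 -m jog '{"commands":[-0.161,0.024,0.004,0,0, -0.161,0.024,-0.004,0,0, -0.16,0.024,-0.012,0,0, -0.159,0.024,-0.02,0,0, 0,0,0,0,0]}'
```

```text
time: 15.3
position: [0.5696, -0.0269, 0.3308]
tool_rot: [-0.0, 0.757, 0.653, -0.0]
wrist_force: [3.4, -0.3, 0.4]
grip_width: 0.0154
grasp_force: 25.0
```

Only the spring force is felt, so the lever is free. I continue the arc.

```bash
python3 -m jog '{"commands":[-0.158,0.023,-0.028,0,0, -0.157,0.023,-0.036,0,0, -0.155,0.023,-0.044,0,0, -0.152,0.023,-0.052,0,0, 0,0,0,0,0]}'
python3 -m jog '{"commands":[-0.15,0.022,-0.06,0,0, -0.146,0.022,-0.067,0,0, -0.143,0.021,-0.074,0,0, 0,0,0,0,0, 0,0,0,0,0]}'
```

```text
time: 15.8
position: [0.5447, -0.0232, 0.3242]
tool_rot: [-0.0, 0.757, 0.653, -0.0]
wrist_force: [3.9, 0.9, 3.3]
grip_width: 0.0154
grasp_force: 25.0
time: 16.3
position: [0.528, -0.0207, 0.3165]
tool_rot: [-0.0, 0.757, 0.653, 0.0]
wrist_force: [4.0, 1.2, 5.5]
grip_width: 0.0155
grasp_force: 25.0
```

```bash
python3 -m jog '{"commands":[-0.139,0.021,-0.081,0,0, -0.135,0.02,-0.088,0,0, 0,0,0,0,0, 0,0,0,0,0]}'
python3 -m jog '{"commands":[-0.13,0.019,-0.095,0,0, 0,0,0,0,0, 0,0,0,0,0]}'
```

```text
time: 16.7
position: [0.5175, -0.0191, 0.3101]
tool_rot: [0.0, 0.757, 0.653, 0.001]
wrist_force: [2.9, 2.4, 6.8]
grip_width: 0.0155
grasp_force: 25.0
time: 17.0
position: [0.5125, -0.0183, 0.3064]
tool_rot: [0.0, 0.757, 0.653, 0.001]
wrist_force: [3.3, 1.8, 7.4]
grip_width: 0.0155
grasp_force: 25.0
```

```bash
python3 -m jog '{"commands":[-0.125,0.019,-0.102,0,0, 0,0,0,0,0, 0,0,0,0,0]}'
python3 -m jog '{"commands":[-0.06,0.009,-0.06,0,0, 0,0,0,0,0, 0,0,0,0,0]}'
```

```text
time: 17.3
position: [0.5075, -0.0175, 0.3025]
tool_rot: [0.0, 0.757, 0.653, 0.001]
wrist_force: [3.5, 1.7, 8.2]
grip_width: 0.0154
grasp_force: 25.0
time: 17.6
position: [0.5062, -0.0173, 0.3016]
tool_rot: [0.002, 0.757, 0.653, 0.002]
wrist_force: [3.3, 2.0, 13.3]
grip_width: 0.0154
grasp_force: 25.0
```

```bash
python3 -m jog '{"commands":[0,0,0,0,0, 0,0,0,0,0, 0,0,0,0,0, 0,0,0,0,0]}'; python3 -c "
from h import *
print(finish_job())"
```

```text
time: 18.0
position: [0.5062, -0.0174, 0.3016]
tool_rot: [0.002, 0.757, 0.653, 0.002]
wrist_force: [4.0, 1.7, 12.6]
grip_width: 0.0155
grasp_force: 25.0
the job is handed in; nothing more can be done
None
```

I seated the narrow gauge in the slot and let it go, flipped the catch outward, and handed the job in at 18.0 s still holding the lever at its stop (about 0.85 rad); no verdict came back, and I judged the foot's clamping from the lever position alone.

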